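Sweep glass nuggets through the sorting-tray gate

ROBOT

A 6-joint arm with a two-finger parallel gripper is mounted at the origin on the work surface. World frame = base frame: x ahead of the robot, y to its left, z up, the work surface at z = 0. Lengths are in m, angles in degrees, forces in N, time in s.
With the tool pointing down it reaches from about 0.4 to 0.825 m from the base axis. Payload 7 kg.
Tool frame: the origin (TCP) lies between the finger pads; the fingertips stand 19 mm ahead of it and the grasp point (between the pads) is the TCP (r.finger_overhang is the distance from the TCP to the fingertips, in m); z points along the fingers, y is the direction in which the jaws open and shut (so a half turn about z gives the same grasp; the last joint's range is limited). The gripper opens to 88 mm and grips with 3 to 60 N. Pads are 19 mm wide; open, the fingers measure 130 mm over their backs; the gripper's body (78 mm by 193 mm) begins 47 mm behind the grasp point.
Start: joints at [87.726, 20.546, 0.682, 0, -70.136, -16.507], TCP at [0.217, 0.639, 0.246] pointing down, gripper open.
Joint ranges: [-176.03, 176.03], [-82.01, 121.73], [-58.28, 71.71], [-173.87, 95.51], [-174.79, -0.11], [-173.66, 173.66]. Speed limits (degrees/s): [136.94, 136.94, 172.46, 180, 180, 180].

INTERFACE

Orientations are given as [roll, pitch, yaw] about the fixed x, y, z axes, in that order (R = Rz(yaw) Ry(pitch) Rx(roll)).
In Python, from plant import r, optics gives the robot as it stands. The module is installed in compiled form; this text tells all that it offers.
- The arm moves only by the tool step_arm, never from a script. Its argument "increments" is a list of rows, each an object of numbers: "tx", "ty", "tz": the shift along the world's x, y, z in mm; "ax", "ay", "az": the turn, a rotation vector about the world's x, y, z in degrees; "claw": the gripper command: -1 is shut, 1 is fully open, values between are in proportion. In form: [{"tx": .., "ty": .., "tz": .., "ax": .., "ay": .., "az": .., "claw": ..}, ...]. A call has 1 to 12 rows; each row shifts and turns the commanded pose from where the row before left it; what a row does not reach is not made up. A row lasts 1/10 s, in which the tool goes at most 50 mm and 8.59 degrees, less where a joint would pass 70% of its speed; a pose out of reach is approached as far as the arm can. A call with a gripper value outside its range is refused whole. The fingers move at their own pace and stop on an object; "newtons" is the grip in N (left out, the last holds). Time passes only in rows, so rows that do not move let the fingers close. It gives the time, the measured TCP pose, the force and the opening at its end, in the units of the state.
- r.get_state(): the state, without advancing time (a new reading comes with each control period).
- optics.capture(name): name is "scene" or "side" or "wrist"; returns a dict with "image" (420x560x3 uint8, blue, green, red), "depth" (420x560 float32, m along the optical axis (not along the pixel's ray), 0 where there is no reading), "fx", "fy", "cx", "cy" (pixels), "R" (3x3) and "t" (3): a world point X has camera coordinates R X + t. Camera axes: x right, y down, z forward; pixel columns grow to the right and rows downward; lengths in m; the calibration is good to about 2 mm. A picture is of the moment at which its call begins.
- r.close_job(): hands the job in, once; it reports no verdict.
The state is a dict: "time_s": time; "joints": joint angles; "qd": joint speeds; "joint_torque": joint torques, N m; "tcp_pos": TCP position; "eef_rot": TCP orientation; "contact_force": force on the tool from outside, world axes, zero at the start; "moment": the same for the moment, N m; "gripper_width": finger opening in m.
Only numpy, scipy, OpenCV 4.12 (cv2) and the standard library are available. Lean on these libraries where they do the work, as an engineer would, in place of code of your own. Each camera call takes 0.05 s, during which the arm holds its last target. There are 200 camera calls.

TASK

At the terrarium bench, use the fingertips to sweep the three coloured glass nuggets one at a time along the deck of the sorting tray and out through its narrow gate, so that all three lie down in the slot behind it. Only push them along the deck, gently: do not pinch, lift or carry them or press them hard, and leave the potted plant, the corked jar and the cork stopper standing where they are.

Things in the scene. Friction and masses are not known exactly. Their poses are not given: they have to be found in the camera images.
- tray: fixed wooden sorting tray with an off-white deck, 256 mm wide. Origin: on the table under the middle of the deck; its x axis points along the tray towards the gate, y across it, z up. A straight wall, 16 mm above the deck, runs round the deck; the slot is built on at the gate end and the whole is 296 mm long, from x = -110 to 186 mm
- deck (a point): middle of the deck's flat top, 85 mm above the table; axes as the tray's. Inside the walls the deck runs from x = -102 to 105 mm and y = -120 to 120 mm. From x = 10 mm on, two straight slanting grey walls, also 16 mm high, narrow it like a funnel, from y = +-120 mm at x = 10 mm to y = +-19 mm at the gate (x = 105 mm)
- gate (a point): middle of the gate at deck height, at the inner face of its wall (tray x = 105 mm); axes as the tray's. The gate is an open-topped gap 38 mm wide in a 5 mm thick wall. The deck ends at x = 107 mm, inside this gap, and drops sheer into the slot: a nugget falls in by itself once its centre is past that edge, so fingertips need not go through the gate
- slot (a point): middle of the floor of the slot, the open wooden pit with a light grey bottom behind the gate: 71 mm along x by 80 mm across inside, its floor 75 mm below the deck, its rim walls as high as the tray's; axes as the tray's
- blue_mid (a point): centre (half-way up) of the blue glass nugget: a loose smooth round disc standing flat on the deck, 30 mm diameter (widest from 4 to 10 mm above its underside, edges rounded off), 16 mm high, about 25 g. It slides easily and does not roll
- green_mid (a point): centre (half-way up) of the green glass nugget: a loose smooth round disc standing flat on the deck, 30 mm diameter (widest from 4 to 10 mm above its underside, edges rounded off), 16 mm high, about 25 g. It slides easily and does not roll
- amber_mid (a point): centre (half-way up) of the amber glass nugget: a loose smooth round disc standing flat on the deck, 30 mm diameter (widest from 4 to 10 mm above its underside, edges rounded off), 16 mm high, about 25 g. It slides easily and does not roll
- plant: bystander: small pink-leaved plant in a terracotta pot 60 mm wide, about 95 mm high in all, loose on the table beside the tray; origin at the centre of its underside
- jar: bystander: glass jar with a cork-coloured cap, 66 mm wide, 85 mm high, loose on the table beside the tray; origin at the centre of its underside
- cork: bystander: loose cork stopper, 42 mm wide at its top, 34 mm high, standing on the table beside the tray; origin at the centre of its underside
Things that resemble listed ones, but are neither listed nor needed, are in the scene too. There is more than one size of the part that bears amber_mid; the job needs the smaller.

How it is judged (in metres and radians):
On the way, in this order (a step that is already met when the one before it is completed fails the run):
1. one nugget has been swept into the slot (((z of blue_mid in the frame of tray between 0.01 and 0.075 m and x of blue_mid in the frame of tray between 0.107 and 0.178 m and y of blue_mid in the frame of tray between -0.04 and 0.04 m) or (z of green_mid in the frame of tray between 0.01 and 0.075 m and x of green_mid in the frame of tray between 0.107 and 0.178 m and y of green_mid in the frame of tray between -0.04 and 0.04 m) or (z of amber_mid in the frame of tray between 0.01 and 0.075 m and x of amber_mid in the frame of tray between 0.107 and 0.178 m and y of amber_mid in the frame of tray between -0.04 and 0.04 m))), for 0.2 s.
2. a second nugget has followed it ((((z of blue_mid in the frame of tray between 0.01 and 0.075 m and x of blue_mid in the frame of tray between 0.107 and 0.178 m and y of blue_mid in the frame of tray between -0.04 and 0.04 m) and (z of green_mid in the frame of tray between 0.01 and 0.075 m and x of green_mid in the frame of tray between 0.107 and 0.178 m and y of green_mid in the frame of tray between -0.04 and 0.04 m)) or ((z of blue_mid in the frame of tray between 0.01 and 0.075 m and x of blue_mid in the frame of tray between 0.107 and 0.178 m and y of blue_mid in the frame of tray between -0.04 and 0.04 m) and (z of amber_mid in the frame of tray between 0.01 and 0.075 m and x of amber_mid in the frame of tray between 0.107 and 0.178 m and y of amber_mid in the frame of tray between -0.04 and 0.04 m)) or ((z of green_mid in the frame of tray between 0.01 and 0.075 m and x of green_mid in the frame of tray between 0.107 and 0.178 m and y of green_mid in the frame of tray between -0.04 and 0.04 m) and (z of amber_mid in the frame of tray between 0.01 and 0.075 m and x of amber_mid in the frame of tray between 0.107 and 0.178 m and y of amber_mid in the frame of tray between -0.04 and 0.04 m)))), for 0.2 s.
3. the third has followed too (z of blue_mid in the frame of tray between 0.01 and 0.075 m and x of blue_mid in the frame of tray between 0.107 and 0.178 m and y of blue_mid in the frame of tray between -0.04 and 0.04 m and z of green_mid in the frame of tray between 0.01 and 0.075 m and x of green_mid in the frame of tray between 0.107 and 0.178 m and y of green_mid in the frame of tray between -0.04 and 0.04 m and z of amber_mid in the frame of tray between 0.01 and 0.075 m and x of amber_mid in the frame of tray between 0.107 and 0.178 m and y of amber_mid in the frame of tray between -0.04 and 0.04 m), for 0.2 s.
At the end, for the whole second after the job is handed in: all three nuggets lie at rest in the slot, their centres between its walls and at least 10 mm below the level of the deck; plant, jar and cork stand upright (within 0.2 rad) within 15 mm of where they were (all of step 3 and linear speed of each of blue, green, amber below 0.02 m/s and distance of each of plant, jar, cork from where it was at the start of the episode below 0.015 m and angle between each of plant, jar, cork's own z axis and vertical below 0.2 rad); the robot touches nothing.
It fails at once if a nugget is lifted: its centre more than 14 mm above its resting height on the deck (z of any of blue_mid, green_mid, amber_mid in the frame of tray above 0.107 m).
It fails at once if a nugget is pinched or pressed hard (over 15 N from the fingers) (contact force between the fingers and blue above 15 N or contact force between the fingers and green above 15 N or contact force between the fingers and amber above 15 N).
It fails at once if the potted plant is pushed more than 15 mm, lifted or tipped (distance of plant from where it was at the start of the episode above 0.015 m or angle between plant's own z axis and vertical above 0.2 rad).
It fails at once if the corked jar is pushed more than 15 mm, lifted or tipped (distance of jar from where it was at the start of the episode above 0.015 m or angle between jar's own z axis and vertical above 0.2 rad).
It fails at once if the cork stopper is pushed more than 15 mm, lifted or tipped (distance of cork from where it was at the start of the episode above 0.015 m or angle between cork's own z axis and vertical above 0.2 rad).
It also fails if it takes over 72 s, if anything falls off the work surface, if the arm or the gripper's body presses on something with over 40 N, if the wrist force passes 120 N, or if a joint passes its speed limit or range.

## Working session

There is one attempt and no reset: what is moved stays moved. The work goes in short steps, Python scripts to look and compute and a tool call to move; the robot and the scene stay as the last step left them, time stands still between calls to the robot, and variables do not carry over. Pictures are saved under pics/ and viewed, about 8 in all and at most 12, crops included, and the job is handed in when it is done.

Besides the shell and the picture viewer there is one more tool, called after "Emit:" by a JSON object that holds its "op" and its "data", one argument or row to a line. step_arm: Moves the arm, as the interface text tells. Its arguments: {"type":"object","properties":{"increments":{"type":"array","items":{"type":"object","properties":{"tx":{"type":"number"},"ty":{"type":"number"},"tz":{"type":"number"},"ax":{"type":"number"},"ay":{"type":"number"},"az":{"type":"number"},"claw":{"type":"number"}}}},"newtons":{"type":"number"}},"required":["increments"]}

```bash
mkdir -p pics; python3 - <<'E'
from plant import r, optics
import cv2,numpy as np
s=r.get_state();print({k:np.round(s[k],3) for k in s})
for n in("scene","side"):
    c=optics.capture(n);cv2.imwrite(f"pics/{n}0.png",c["image"]);print(n,c["fx"],c["cx"],c["cy"],np.round(c["R"],3).tolist(),np.round(c["t"],3))
E
```

```text
{'time_s': np.float64(0.0), 'joints': array([ 8.7725e+01,  2.0593e+01,  6.3400e-01, -1.9000e-02, -7.0135e+01,
       -1.6508e+01]), 'qd': array([-0.088,  0.088,  0.057,  0.04 ,  0.045, -0.045]), 'joint_torque': array([-1.0000e-03, -5.8272e+01,  2.9304e+01,  6.9970e+00,  7.0000e-03,
       -0.0000e+00]), 'tcp_pos': array([0.217, 0.639, 0.245]), 'eef_rot': array([ 1.79905e+02, -9.00000e-03, -1.87890e+01]), 'contact_force': array([-0.454,  0.814, -1.251]), 'moment': array([-0.031,  0.007,  0.01 ]), 'gripper_width': np.float64(0.088)}
scene 395.62740842674674 272.47776203849565 209.91392539134802 [[0.183, 0.983, -0.017], [0.822, -0.163, -0.546], [-0.54, 0.086, -0.837]] [-0.146 -0.446  1.155]
side 459.7273178287385 286.47402283724443 210.8253387877455 [[-0.981, -0.193, -0.012], [-0.135, 0.728, -0.672], [0.138, -0.657, -0.741]] [0.577 0.123 0.791]
```

View pics/scene0.png

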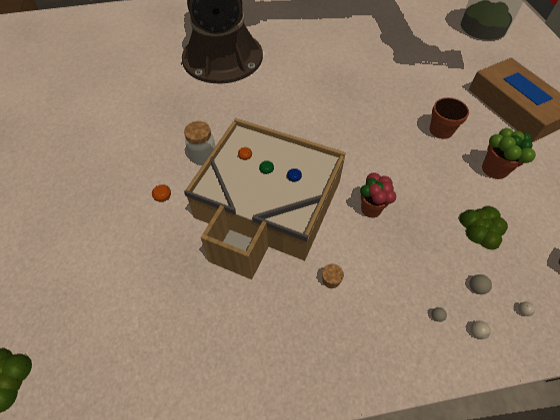

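View pics/side0.png

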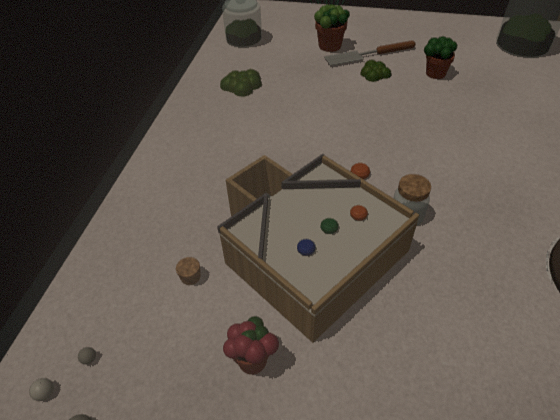

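Scene view: on-deck nuggets are amber at (245,153), green (266,167) and blue (294,175). The other amber disc at (161,193) lies on the table and looks larger. The gate and slot are at about (235,215), the jar at (199,140), the plant at (376,195) and the cork at (332,275). The side view agrees: amber at (359,213) on the deck, the other amber at (361,171) on the table. I choose the deck one and will check its size.

```bash
cat > h.py <<'E'
from plant import r, optics
import cv2,numpy as np
def ray(c,u,v,z):
    d=c["R"].T@np.array([(u-c["cx"])/c["fx"],(v-c["cy"])/c["fy"],1]);o=-c["R"].T@c["t"]
    return o+d*(z-o[2])/d[2]
def cloud(c):
    v,u=np.indices(c["depth"].shape);d=c["depth"]
    P=np.stack([(u-c["cx"])/c["fx"]*d,(v-c["cy"])/c["fy"]*d,d],-1)
    return (P-c["t"])@c["R"]
COL={"amber":((3,150,100),(14,255,255)),"green":((50,90,30),(85,255,255)),"blue":((108,120,40),(130,255,255))}
def blobs(c,z=.093,amin=25):
    hsv=cv2.cvtColor(c["image"],cv2.COLOR_BGR2HSV);o=[]
    for k,(a,b) in COL.items():
        m=cv2.inRange(hsv,a,b)
        n,_,st,ce=cv2.connectedComponentsWithStats(m)
        for i in range(1,n):
            if st[i,4]>=amin:o.append((k,ce[i],st[i,4],ray(c,*ce[i],z)))
    return o
E
python3 - <<'E'
from h import *
for n in("scene","side"):
    c=optics.capture(n);X=cloud(c)
    print(n)
    for k,p,a,w in blobs(c):
        d=c["depth"][int(p[1]),int(p[0])]
        print(k,p.round(),a,w.round(4),"cloud",X[int(p[1]),int(p[0])].round(3),"diam",round(1000*d*2*np.sqrt(a/np.pi)/c["fx"],1))
    for lo,hi,nm in((.08,.09,"deck"),(.097,.106,"walltop")):
        m=(((X[...,2]>lo)&(X[...,2]<hi)&(c["depth"]>0))*255).astype(np.uint8)
        nn,L,st,ce=cv2.connectedComponentsWithStats(m)
        for i in np.argsort(-st[1:,4])[:3]+1:
            P=X[L==i][:,:2].astype(np.float32)*1000
            print(nm,st[i,4],cv2.minAreaRect(P),cv2.boxPoints(cv2.minAreaRect(P)).round().tolist())
c=optics.capture("scene");cv2.imwrite("pics/crop.png",cv2.resize(c["image"][110:290,140:400],None,fx=3,fy=3,interpolation=cv2.INTER_CUBIC))
E
```

```text
scene
amber [245. 153.] 113 [0.4597 0.005  0.093 ] cloud [0.466 0.004 0.102] diam 24.8
amber [161. 192.] 213 [ 0.5281 -0.1717  0.093 ] cloud [ 0.471 -0.189  0.023] diam 36.0
green [523. 141.] 179 [0.5441 0.5867 0.093 ] cloud [0.547 0.58  0.1  ] diam 31.5
green [266. 167.] 141 [0.5065 0.0431 0.093 ] cloud [0.511 0.042 0.102] diam 27.0
green [369. 187.] 146 [0.5956 0.2308 0.093 ] cloud [0.588 0.234 0.084] diam 27.1
blue [529.  90.] 250 [0.4004 0.6833 0.093 ] cloud [0.366 0.72  0.061] diam 43.7
blue [509.  79.] 32 [0.3565 0.6556 0.093 ] cloud [0.322 0.689 0.061] diam 16.0
blue [294. 175.] 136 [0.5374 0.0937 0.093 ] cloud [0.543 0.091 0.102] diam 26.1
deck 6848 ((524.0478515625, 38.12370300292969), (240.53700256347656, 215.72506713867188), 55.60841369628906) [[367.0, -0.0], [545.0, -122.0], [681.0, 76.0], [503.0, 198.0]]
deck 794 ((640.1649169921875, 76.39469909667969), (54.68019485473633, 110.6326675415039), 9.160449028015137) [[604.0, 127.0], [622.0, 17.0], [676.0, 26.0], [658.0, 135.0]]
deck 689 ((530.5709838867188, -83.17674255371094), (113.69880676269531, 56.749229431152344), 12.224
[... 1469 characters left out ...]
 ((647.4239501953125, 65.9879150390625), (57.00849914550781, 112.3482894897461), 8.601284980773926) [[611.0, 117.0], [628.0, 6.0], [684.0, 15.0], [667.0, 126.0]]
walltop 3350 ((555.5008544921875, 20.009490966796875), (258.2716979980469, 297.8765869140625), 55.50941467285156) [[360.0, -2.0], [605.0, -171.0], [751.0, 42.0], [506.0, 211.0]]
walltop 215 ((594.104248046875, -703.3632202148438), (98.0120620727539, 56.778160095214844), 21.562780380249023) [[538.0, -695.0], [559.0, -748.0], [650.0, -712.0], [629.0, -659.0]]
walltop 186 ((76.5936050415039, -776.50927734375), (59.92707061767578, 142.69204711914062), 61.120033264160156) [[-0.0, -768.0], [125.0, -837.0], [154.0, -785.0], [29.0, -716.0]]
```

View pics/crop.png

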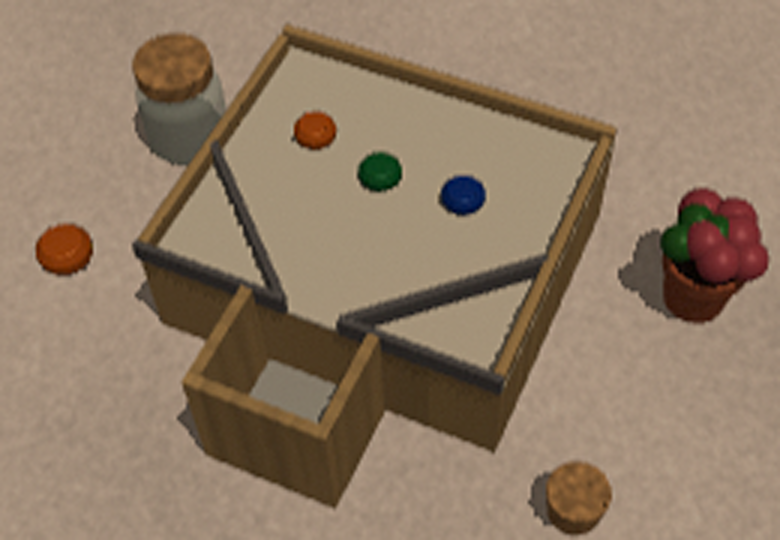

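The crop confirms it: the deck amber is about 25 px-mm across against 36 for the table one, so I use the deck amber (smaller). Tray origin is about (0.523, 0.041), yaw about -34.6°. The wall rectangle is 257×298 mm, close to the given 256×296. Moving over to behind green, high.

Emit:
{"op": "step_arm", "data": {
  "increments": [
    {"tx": 13, "ty": -29, "az": -1.6, "claw": -0.77},
    {"tx": 13, "ty": -29, "az": -1.6, "claw": -0.77},
    {"tx": 13, "ty": -29, "az": -1.6, "claw": -0.77},
    {"tx": 13, "ty": -29, "az": -1.6, "claw": -0.77},
    {"tx": 13, "ty": -29, "az": -1.6, "claw": -0.77},
    {"tx": 13, "ty": -29, "az": -1.6, "claw": -0.77},
    {"tx": 13, "ty": -29, "az": -1.6, "claw": -0.77},
    {"tx": 13, "ty": -29, "az": -1.6, "claw": -0.77},
    {"tx": 13, "ty": -29, "az": -1.6, "claw": -0.77},
    {"tx": 13, "ty": -29, "az": -1.4, "claw": -0.77}
  ]
}}

```text
$.increments[0]: bad value
```

Emit:
{"op": "step_arm", "data": {
  "increments": [
    {"tx": 13, "ty": -29, "claw": -0.77},
    {"tx": 13, "ty": -29, "claw": -0.77},
    {"tx": 13, "ty": -29, "claw": -0.77},
    {"tx": 13, "ty": -29, "claw": -0.77},
    {"tx": 13, "ty": -29, "claw": -0.77},
    {"tx": 13, "ty": -29, "claw": -0.77},
    {"tx": 13, "ty": -29, "claw": -0.77},
    {"tx": 13, "ty": -29, "claw": -0.77},
    {"tx": 13, "ty": -29, "claw": -0.77},
    {"tx": 13, "ty": -25, "claw": -0.77},
    {"claw": -0.77},
    {"claw": -0.77}
  ]
}}

```text
$.increments[0]: bad value
```

```bash
cat >> h.py <<'E'
TY=np.radians(-34.6);O=np.array([523.,41.]);TR=np.array([[np.cos(TY),-np.sin(TY)],[np.sin(TY),np.cos(TY)]])
def tray(w): return TR.T@(np.asarray(w)[:2]*1000-O)
def state():
    s=r.get_state();print("t",round(s["time_s"],1),"tcp",np.round(np.array(s["tcp_pos"])*1000,1),"rpy",np.round(s["eef_rot"],1),"F",np.round(s["contact_force"],1),"gap",round(s["gripper_width"]*1000,1),"tray",tray(s["tcp_pos"]).round(1))
E
python3 - <<'E'
from h import *
state()
for n in("wrist","scene","side"):
    c=optics.capture(n)
    for b in blobs(c): print(n,b[0],b[1].round(),b[2],(b[3]*1000).round(),"tray",tray(b[3]).round(1))
    if n=="wrist":cv2.imwrite("pics/w1.png",c["image"])
E
```

```text
t 0.2 tcp [217.3 638.9 245.1] rpy [180.   -0.  -18.8] F [ 0.1  0.5 -0.6] gap 87.7 tray [-591.1  318.5]
wrist amber [148.  87.] 16021 [328. 705.  93.] tray [-538.2  436. ]
wrist blue [130.  56.] 8393 [351. 709.  93.] tray [-520.5  452.3]
scene amber [245. 153.] 113 [460.   5.  93.] tray [-31.7 -65.6]
scene amber [161. 192.] 214 [ 528. -172.   93.] tray [ 125.1 -172.2]
scene green [523. 141.] 177 [543. 587.  93.] tray [-293.2  461.1]
scene green [266. 167.] 143 [507.  43.  93.] tray [-14.6  -7.7]
scene green [369. 187.] 143 [595. 231.  93.] tray [-48.2 197.6]
scene blue [528.  88.] 277 [395. 682.  93.] tray [-468.8  454.9]
scene blue [294. 175.] 136 [537.  94.  93.] tray [-18.2  51.6]
side amber [360. 168.] 99 [ 469. -106.   93.] tray [  38.9 -151.9]
side amber [358. 210.] 90 [462.   1.  93.] tray [-27.3 -67.9]
side green [330.  15.] 77 [ 605. -718.   93.] tray [ 498.6 -578.7]
side green [343.  16.] 57 [ 568. -721.   93.] tray [ 469.4 -601.4]
side green [440.  45.] 378 [ 310. -597.   93.] tray [ 187.2 -646.5]
side green [328. 224.] 107 [508.  42.  93.] tray [-12.7  -8.1]
```

View pics/w1.png

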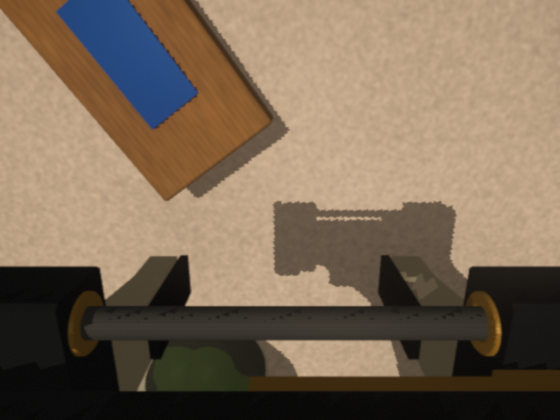

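The wrist view shows the two fingers at (150,300) and (410,300), with free view ahead (image up). The moves were refused, probably because every field is needed.

Emit:
{"op": "step_arm", "data": {
  "increments": [
    {"tx": 13, "ty": -29, "tz": 0, "ax": 0, "ay": 0, "az": -1.6, "claw": -0.77}
  ]
}}

```text
time_s: 0.5
tcp_pos: [0.2295, 0.6117, 0.2445]
eef_rot: [180.0, -0.0, -20.3]
contact_force: [0.9, -0.1, -0.4]
gripper_width: 0.0834
```

Emit:
{"op": "step_arm", "data": {
  "increments": [
    {"tx": 13, "ty": -29, "tz": 0, "ax": 0, "ay": 0, "az": -1.6, "claw": -0.77},
    {"tx": 13, "ty": -29, "tz": 0, "ax": 0, "ay": 0, "az": -1.6, "claw": -0.77},
    {"tx": 13, "ty": -29, "tz": 0, "ax": 0, "ay": 0, "az": -1.6, "claw": -0.77},
    {"tx": 13, "ty": -29, "tz": 0, "ax": 0, "ay": 0, "az": -1.6, "claw": -0.77},
    {"tx": 13, "ty": -29, "tz": 0, "ax": 0, "ay": 0, "az": -1.6, "claw": -0.77},
    {"tx": 13, "ty": -29, "tz": 0, "ax": 0, "ay": 0, "az": -1.6, "claw": -0.77},
    {"tx": 13, "ty": -29, "tz": 0, "ax": 0, "ay": 0, "az": -1.6, "claw": -0.77},
    {"tx": 13, "ty": -29, "tz": 0, "ax": 0, "ay": 0, "az": -1.6, "claw": -0.77},
    {"tx": 13, "ty": -29, "tz": 0, "ax": 0, "ay": 0, "az": -1.5, "claw": -0.77},
    {"tx": 13, "ty": -29, "tz": 0, "ax": 0, "ay": 0, "az": 0, "claw": -0.77}
  ]
}}

```text
time_s: 1.5
tcp_pos: [0.3606, 0.3188, 0.2458]
eef_rot: [-180.0, 0.0, -34.7]
contact_force: [0.2, -0.0, 0.4]
gripper_width: 0.011
```

Emit:
{"op": "step_arm", "data": {
  "increments": [
    {"tx": 13, "ty": -29, "tz": 0, "ax": 0, "ay": 0, "az": 0, "claw": -0.77},
    {"tx": 13, "ty": -29, "tz": 0, "ax": 0, "ay": 0, "az": 0, "claw": -0.77},
    {"tx": 13, "ty": -29, "tz": 0, "ax": 0, "ay": 0, "az": 0, "claw": -0.77},
    {"tx": 13, "ty": -29, "tz": 0, "ax": 0, "ay": 0, "az": 0, "claw": -0.77},
    {"tx": 13, "ty": -29, "tz": 0, "ax": 0, "ay": 0, "az": 0, "claw": -0.77},
    {"tx": 13, "ty": -29, "tz": 0, "ax": 0, "ay": 0, "az": 0, "claw": -0.77},
    {"tx": 13, "ty": -29, "tz": 0, "ax": 0, "ay": 0, "az": 0, "claw": -0.77},
    {"tx": 13, "ty": -29, "tz": 0, "ax": 0, "ay": 0, "az": 0, "claw": -0.77},
    {"tx": 13, "ty": -25, "tz": 0, "ax": 0, "ay": 0, "az": 0, "claw": -0.77},
    {"tx": 0, "ty": 0, "tz": 0, "ax": 0, "ay": 0, "az": 0, "claw": -0.77}
  ]
}}

```text
time_s: 2.5
tcp_pos: [0.4781, 0.0608, 0.2455]
eef_rot: [180.0, -0.0, -34.8]
contact_force: [-0.2, -0.5, 0.6]
gripper_width: 0.0101
```

```bash
python3 - <<'E'
from h import *
state()
c=optics.capture("wrist");cv2.imwrite("pics/w2.png",c["image"])
for b in blobs(c): print(b[0],b[1].round(),b[2],(b[3]*1000).round(),"tray",tray(b[3]).round(1))
E
```

```text
t 2.5 tcp [478.1  60.8 245.5] rpy [180.   -0.  -34.8] F [-0.2 -0.5  0.6] gap 10.1 tray [-48.2  -9.2]
amber [519.  29.] 1870 [ 484. -145.   93.] tray [  73.7 -175.6]
amber [354. 175.] 1071 [461.   4.  93.] tray [-30.5 -65.5]
amber [ 42. 177.] 125 [599. 207.  93.] tray [-31.5 179.8]
amber [  7. 214.] 41 [594. 252.  93.] tray [-62.  214.1]
green [280. 155.] 898 [507.  43.  93.] tray [-14.8  -7.4]
green [ 37. 212.] 1046 [581. 231.  93.] tray [-60.1 189.7]
blue [203. 162.] 602 [537.  96.  93.] tray [-19.9  53. ]
```

View pics/w2.png

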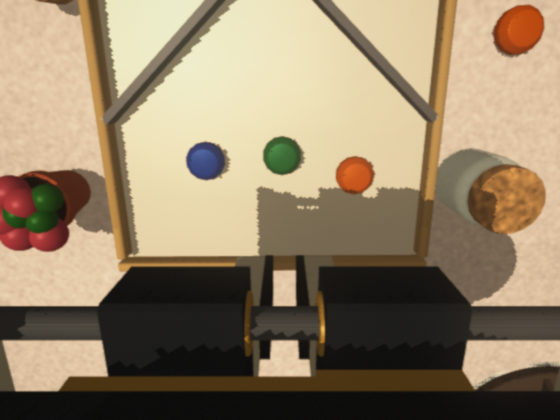

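Wrist view shows the tray square to the gripper: blue (203,162), green (280,155) and amber (354,175), positions agreeing within 2 mm with the scene view. Descending behind green, checking wall symmetry first.

```bash
python3 - <<'E'
from h import *
c=optics.capture("scene");X=cloud(c)*1000
m=(np.abs(X[...,2]-101)<3)&(c["depth"]>0)
T=(X[m][:,:2]-O)@TR
# side walls' top centre lines (|y|=124), rear wall (x=-106)
for nm,s in(("L",(abs(T[:,0])<80)&(abs(T[:,1]-124)<9)),("R",(abs(T[:,0])<80)&(abs(T[:,1]+124)<9))):
    print(nm,s.sum(),np.polyfit(T[s,0],T[s,1],1).round(3))
s=(abs(T[:,1])<100)&(abs(T[:,0]+106)<9);print("rear",s.sum(),np.polyfit(T[s,1],T[s,0],1).round(3))
s=(abs(abs(T[:,1])-70)<40)&(abs(T[:,0]-107)<9);print("gatewall",s.sum(),T[s,0].mean())
for s0 in(1,-1):
    s=(T[:,1]*s0>25)&(T[:,1]*s0<100)&(T[:,0]>15)&(T[:,0]<95);print("slant",s0,np.polyfit(T[s,0],T[s,1],1).round(3))
    s=(T[:,0]>115)&(T[:,0]<175)&(T[:,1]*s0>0);print("slotwall",T[s,1].mean())
E
```

```text
L 298 [1.0000e-03 1.2441e+02]
R 259 [ 2.00000e-03 -1.22326e+02]
rear 324 [-2.00000e-03 -1.05108e+02]
gatewall 293 107.80577273342753
slant 1 [ -1.044 134.122]
slotwall 45.04088977638389
slant -1 [   1.057 -133.758]
slotwall -42.55686354802194
```

Emit:
{"op": "step_arm", "data": {
  "increments": [
    {"tx": 1, "ty": 1, "tz": -30, "ax": 0, "ay": 0, "az": 0, "claw": -0.77},
    {"tx": 0, "ty": 0, "tz": -30, "ax": 0, "ay": 0, "az": 0, "claw": -0.77},
    {"tx": 0, "ty": 0, "tz": -30, "ax": 0, "ay": 0, "az": 0, "claw": -0.77},
    {"tx": 0, "ty": 0, "tz": -20, "ax": 0, "ay": 0, "az": 0, "claw": -0.77},
    {"tx": 0, "ty": 0, "tz": -15, "ax": 0, "ay": 0, "az": 0, "claw": -0.77},
    {"tx": 0, "ty": 0, "tz": -8, "ax": 0, "ay": 0, "az": 0, "claw": -0.77},
    {"tx": 0, "ty": 0, "tz": -4, "ax": 0, "ay": 0, "az": 0, "claw": -0.77},
    {"tx": 0, "ty": 0, "tz": 0, "ax": 0, "ay": 0, "az": 0, "claw": -0.77}
  ]
}}

```text
time_s: 3.4
tcp_pos: [0.4783, 0.0644, 0.1087]
eef_rot: [180.0, -0.0, -34.6]
contact_force: [-0.0, 0.2, 0.3]
gripper_width: 0.0102
```

Emit:
{"op": "step_arm", "data": {
  "increments": [
    {"tx": 3.3, "ty": -2.3, "tz": 0, "ax": 0, "ay": 0, "az": 0, "claw": -0.77},
    {"tx": 3.3, "ty": -2.3, "tz": 0, "ax": 0, "ay": 0, "az": 0, "claw": -0.77},
    {"tx": 3.3, "ty": -2.3, "tz": 0, "ax": 0, "ay": 0, "az": 0, "claw": -0.77},
    {"tx": 4, "ty": -2.5, "tz": 0, "ax": 0, "ay": 0, "az": 0, "claw": -0.77},
    {"tx": 6, "ty": -3.6, "tz": 0, "ax": 0, "ay": 0, "az": 0, "claw": -0.77},
    {"tx": 6.9, "ty": -4.1, "tz": 0, "ax": 0, "ay": 0, "az": 0, "claw": -0.77},
    {"tx": 6.9, "ty": -4.1, "tz": 0, "ax": 0, "ay": 0, "az": 0, "claw": -0.77},
    {"tx": 6.9, "ty": -4.1, "tz": 0, "ax": 0, "ay": 0, "az": 0, "claw": -0.77},
    {"tx": 6.9, "ty": -4.1, "tz": 0, "ax": 0, "ay": 0, "az": 0, "claw": -0.77},
    {"tx": 6.9, "ty": -4.1, "tz": 0, "ax": 0, "ay": 0, "az": 0, "claw": -0.77},
    {"tx": 4, "ty": -2.4, "tz": 0, "ax": 0, "ay": 0, "az": 0, "claw": -0.77},
    {"tx": 0, "ty": 0, "tz": 0, "ax": 0, "ay": 0, "az": 0, "claw": -0.77}
  ]
}}

```text
time_s: 4.6
tcp_pos: [0.5372, 0.0278, 0.1084]
eef_rot: [180.0, -0.0, -34.7]
contact_force: [0.5, -0.2, -0.6]
gripper_width: 0.0101
```

```bash
sed -i 's/O=np.array(\[523.,41.\])/O=np.array([524.3,41.3])/' h.py; cat >> h.py <<'E'
def look(names=("scene","side","wrist"),z=.093):
    state()
    for n in names:
        c=optics.capture(n)
        for b in blobs(c,z,15):
            T=tray(b[3])
            if -105<T[0]<200 and abs(T[1])<122: print(n,b[0],b[1].round(),b[2],"tray",T.round(1))
        if n=="wrist": cv2.imwrite("pics/wl.png",c["image"])
E
python3 -c "
from h import *
look()"
```

```text
t 4.6 tcp [537.2  27.8 108.4] rpy [180.   -0.  -34.7] F [ 0.5 -0.2 -0.6] gap 10.1 tray [18.3 -3.8]
scene green [256. 189.] 158 tray [42.9 -4.1]
wrist green [284. 226.] 3254 tray [42.7 -4.6]
```

View pics/wl.png

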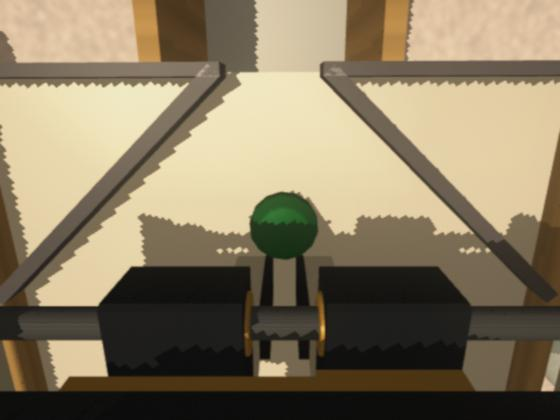

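Green is nested centrally in the fork at (284,226), with the gate ahead between (222,70) and (322,70). Pushing on.

Emit:
{"op": "step_arm", "data": {
  "increments": [
    {"tx": 4, "ty": -2.3, "tz": 0, "ax": 0, "ay": 0, "az": 0, "claw": -0.77},
    {"tx": 7.3, "ty": -4.4, "tz": 0, "ax": 0, "ay": 0, "az": 0, "claw": -0.77},
    {"tx": 7.3, "ty": -4.4, "tz": 0, "ax": 0, "ay": 0, "az": 0, "claw": -0.77},
    {"tx": 7.3, "ty": -4.4, "tz": 0, "ax": 0, "ay": 0, "az": 0, "claw": -0.77},
    {"tx": 7.3, "ty": -4.4, "tz": 0, "ax": 0, "ay": 0, "az": 0, "claw": -0.77},
    {"tx": 7.3, "ty": -4.4, "tz": 0, "ax": 0, "ay": 0, "az": 0, "claw": -0.77},
    {"tx": 7.3, "ty": -4.4, "tz": 0, "ax": 0, "ay": 0, "az": 0, "claw": -0.77},
    {"tx": 7.3, "ty": -4.4, "tz": 0, "ax": 0, "ay": 0, "az": 0, "claw": -0.77},
    {"tx": 3.3, "ty": -2.1, "tz": 0, "ax": 0, "ay": 0, "az": 0, "claw": -0.77},
    {"tx": 0, "ty": 0, "tz": 0, "ax": 0, "ay": 0, "az": 0, "claw": -0.77}
  ]
}}

```text
time_s: 5.75
tcp_pos: [0.5956, -0.0074, 0.1084]
eef_rot: [180.0, 0.0, -34.7]
contact_force: [-0.3, -0.2, -0.5]
gripper_width: 0.0101
```

```bash
python3 -c "
from h import *
look()"
```

```text
t 5.8 tcp [595.6  -7.4 108.4] rpy [180.    0.  -34.7] F [-0.3 -0.2 -0.5] gap 10.1 tray [86.3  0.4]
scene green [242. 224.] 137 tray [127.   6.]
side blue [304. 244.] 75 tray [-15.   49.5]
wrist amber [  6. 160.] 446 tray [139.9 113.3]
wrist green [283. 160.] 1806 tray [139.7  -0.4]
```

Green's rays at deck height disagree between views (127 against 140 mm), as expected of something low in the slot. Next: lift, and go behind amber with yaw -1.6°.

Emit:
{"op": "step_arm", "data": {
  "increments": [
    {"tx": 0, "ty": 0, "tz": 25, "ax": 0, "ay": 0, "az": 0, "claw": -0.77},
    {"tx": 0, "ty": 0, "tz": 25, "ax": 0, "ay": 0, "az": 0, "claw": -0.77},
    {"tx": -21, "ty": 1.7, "tz": 0, "ax": 0, "ay": 0, "az": 4.1, "claw": -0.77},
    {"tx": -21, "ty": 1.7, "tz": 0, "ax": 0, "ay": 0, "az": 4.1, "claw": -0.77},
    {"tx": -21, "ty": 1.7, "tz": 0, "ax": 0, "ay": 0, "az": 4.1, "claw": -0.77},
    {"tx": -21, "ty": 1.7, "tz": 0, "ax": 0, "ay": 0, "az": 4.1, "claw": -0.77},
    {"tx": -21, "ty": 1.7, "tz": 0, "ax": 0, "ay": 0, "az": 4.1, "claw": -0.77},
    {"tx": -21, "ty": 1.7, "tz": 0, "ax": 0, "ay": 0, "az": 4.1, "claw": -0.77},
    {"tx": -21, "ty": 1.7, "tz": 0, "ax": 0, "ay": 0, "az": 4.1, "claw": -0.77},
    {"tx": -21, "ty": 1.6, "tz": 0, "ax": 0, "ay": 0, "az": 4.3, "claw": -0.77},
    {"tx": 0, "ty": 0, "tz": 0, "ax": 0, "ay": 0, "az": 0, "claw": -0.77}
  ]
}}

```text
time_s: 7.0
tcp_pos: [0.4246, 0.0063, 0.1587]
eef_rot: [-180.0, 0.0, -1.5]
contact_force: [0.2, 0.5, 1.0]
gripper_width: 0.0096
```

```bash
python3 -c "
from h import *
look()
print('slot floor');look(z=.018)"
```

```text
t 7.0 tcp [424.6   6.3 158.7] rpy [-180.     0.    -1.5] F [0.2 0.5 1. ] gap 9.6 tray [-62.2 -85.4]
scene amber [245. 153.] 117 tray [-32.4 -66.6]
scene green [243. 241.] 152 tray [158.   23.3]
scene blue [294. 175.] 136 tray [-18.9  50.5]
side amber [358. 211.] 133 tray [-29.2 -66.5]
wrist amber [285. 179.] 2139 tray [-31.4 -66.3]
wrist blue [96. 31.] 2330 tray [-19.2  52.8]
slot floor
t 7.2 tcp [427.6   6.7 159. ] rpy [-1.8e+02 -1.0e-01 -1.7e+00] F [-0.   0.3 -0.2] gap 10.2 tray [-60.  -83.4]
scene amber [245. 153.] 117 tray [ -89.4 -101.1]
scene green [242. 241.] 152 tray [124.   -0.6]
scene blue [294. 175.] 138 tray [-74.3  30.1]
wrist amber [284. 181.] 2142 tray [-46.1 -75.9]
wrist blue [96. 32.] 2350 tray [-29.5  86.8]
```

Green rests on the slot floor (124,-1). Amber is confirmed by three views; descending and pushing.

Emit:
{"op": "step_arm", "data": {
  "increments": [
    {"tx": 0, "ty": 0, "tz": -20, "ax": 0, "ay": 0, "az": 0, "claw": -0.77},
    {"tx": 0, "ty": 0, "tz": -18, "ax": 0, "ay": 0, "az": 0, "claw": -0.77},
    {"tx": 0, "ty": 0, "tz": -9, "ax": 0, "ay": 0, "az": 0, "claw": -0.77},
    {"tx": 0, "ty": 0, "tz": -3.5, "ax": 0, "ay": 0, "az": 0, "claw": -0.77},
    {"tx": 4, "ty": -0.1, "tz": 0, "ax": 0, "ay": 0, "az": 0, "claw": -0.77},
    {"tx": 4, "ty": -0.1, "tz": 0, "ax": 0, "ay": 0, "az": 0, "claw": -0.77},
    {"tx": 4, "ty": -0.1, "tz": 0, "ax": 0, "ay": 0, "az": 0, "claw": -0.77},
    {"tx": 6, "ty": -0.2, "tz": 0, "ax": 0, "ay": 0, "az": 0, "claw": -0.77},
    {"tx": 9, "ty": -0.3, "tz": 0, "ax": 0, "ay": 0, "az": 0, "claw": -0.77},
    {"tx": 9, "ty": -0.3, "tz": 0, "ax": 0, "ay": 0, "az": 0, "claw": -0.77},
    {"tx": 9, "ty": -0.3, "tz": 0, "ax": 0, "ay": 0, "az": 0, "claw": -0.77},
    {"tx": 9, "ty": -0.3, "tz": 0, "ax": 0, "ay": 0, "az": 0, "claw": -0.77}
  ]
}}

```text
time_s: 8.5
tcp_pos: [0.482, 0.0047, 0.108]
eef_rot: [180.0, 0.0, -1.7]
contact_force: [-0.1, 0.4, 0.7]
gripper_width: 0.0099
```

Emit:
{"op": "step_arm", "data": {
  "increments": [
    {"tx": 9, "ty": -0.3, "tz": 0, "ax": 0, "ay": 0, "az": 0, "claw": -0.77},
    {"tx": 9, "ty": -0.3, "tz": 0, "ax": 0, "ay": 0, "az": 0, "claw": -0.77},
    {"tx": 9, "ty": -0.3, "tz": 0, "ax": 0, "ay": 0, "az": 0, "claw": -0.77},
    {"tx": 9, "ty": -0.3, "tz": 0, "ax": 0, "ay": 0, "az": 0, "claw": -0.77},
    {"tx": 9, "ty": -0.3, "tz": 0, "ax": 0, "ay": 0, "az": 0, "claw": -0.77},
    {"tx": 9, "ty": -0.3, "tz": 0, "ax": 0, "ay": 0, "az": 0, "claw": -0.77},
    {"tx": 5, "ty": -0.2, "tz": 0, "ax": 0, "ay": 0, "az": 0, "claw": -0.77},
    {"tx": 0, "ty": 0, "tz": 0, "ax": 0, "ay": 0, "az": 0, "claw": -0.77}
  ]
}}

```text
time_s: 9.3
tcp_pos: [0.5408, 0.0027, 0.1079]
eef_rot: [180.0, -0.0, -1.7]
contact_force: [0.1, -0.7, -1.0]
gripper_width: 0.01
```

```bash
python3 -c "
from h import *
look()"
```

```text
t 9.3 tcp [540.8   2.7 107.9] rpy [180.   -0.   -1.7] F [ 0.1 -0.7 -1. ] gap 10.0 tray [ 35.5 -22.4]
scene amber [251. 193.] 136 tray [56.5 -9.7]
scene green [242. 241.] 152 tray [158.   23.2]
scene blue [294. 175.] 112 tray [-17.  51.]
side blue [305. 244.] 80 tray [-15.6  48.8]
wrist amber [284. 225.] 3430 tray [56.7 -9.8]
wrist green [334.  77.] 2135 tray [117.7   7. ]
wrist blue [ 81. 283.] 2506 tray [-17.1  52.3]
```

Emit:
{"op": "step_arm", "data": {
  "increments": [
    {"tx": 6, "ty": -0.2, "tz": 0, "ax": 0, "ay": 0, "az": 0, "claw": -0.77},
    {"tx": 6, "ty": -0.2, "tz": 0, "ax": 0, "ay": 0, "az": 0, "claw": -0.77},
    {"tx": 0, "ty": 0, "tz": 0, "ax": 0, "ay": 0, "az": 0, "claw": -0.77},
    {"tx": -11, "ty": 0.3, "tz": 0, "ax": 0, "ay": 0, "az": 0, "claw": -0.77},
    {"tx": -11, "ty": 0.3, "tz": 0, "ax": 0, "ay": 0, "az": 0, "claw": -0.77},
    {"tx": 0, "ty": 0, "tz": 0, "ax": 0, "ay": 0, "az": -6.6, "claw": -0.77},
    {"tx": 3.3, "ty": 4.6, "tz": 0, "ax": 0, "ay": 0, "az": -6.6, "claw": -0.77},
    {"tx": 4, "ty": 4.6, "tz": 0, "ax": 0, "ay": 0, "az": -6.6, "claw": -0.77},
    {"tx": 5, "ty": 4.6, "tz": 0, "ax": 0, "ay": 0, "az": -6.6, "claw": -0.77},
    {"tx": 5, "ty": 4.5, "tz": 0, "ax": 0, "ay": 0, "az": -6.6, "claw": -0.77},
    {"tx": 0, "ty": 0, "tz": 0, "ax": 0, "ay": 0, "az": 0, "claw": -0.77}
  ]
}}

```text
time_s: 10.55
tcp_pos: [0.5469, 0.0216, 0.1082]
eef_rot: [-180.0, -0.0, -34.7]
contact_force: [-0.5, 0.1, 0.5]
gripper_width: 0.0099
```

```bash
python3 -c "
from h import *
look()"
```

```text
t 10.6 tcp [546.9  21.6 108.2] rpy [-180.    -0.   -34.7] F [-0.5  0.1  0.5] gap 9.9 tray [29.8 -3.4]
scene amber [251. 198.] 141 tray [66.5 -3.7]
scene green [242. 241.] 153 tray [158.1  23.2]
side blue [308. 247.] 25 tray [-23.1  48.5]
wrist amber [282. 201.] 3714 tray [66.4 -3.7]
wrist green [275.  65.] 2171 tray [120.4  -1.1]
```

Emit:
{"op": "step_arm", "data": {
  "increments": [
    {"tx": 3.4, "ty": -2.2, "tz": 0, "ax": 0, "ay": 0, "az": 0, "claw": -0.77},
    {"tx": 3.4, "ty": -2.2, "tz": 0, "ax": 0, "ay": 0, "az": 0, "claw": -0.77},
    {"tx": 3.4, "ty": -2.2, "tz": 0, "ax": 0, "ay": 0, "az": 0, "claw": -0.77},
    {"tx": 4, "ty": -2.3, "tz": 0, "ax": 0, "ay": 0, "az": 0, "claw": -0.77},
    {"tx": 7.3, "ty": -4.4, "tz": 0, "ax": 0, "ay": 0, "az": 0, "claw": -0.77},
    {"tx": 7.3, "ty": -4.4, "tz": 0, "ax": 0, "ay": 0, "az": 0, "claw": -0.77},
    {"tx": 7.3, "ty": -4.4, "tz": 0, "ax": 0, "ay": 0, "az": 0, "claw": -0.77},
    {"tx": 7.3, "ty": -4.4, "tz": 0, "ax": 0, "ay": 0, "az": 0, "claw": -0.77},
    {"tx": 5.2, "ty": -2.8, "tz": 0, "ax": 0, "ay": 0, "az": 0, "claw": -0.77},
    {"tx": 0, "ty": 0, "tz": 0, "ax": 0, "ay": 0, "az": 0, "claw": -0.77},
    {"tx": 0, "ty": 0, "tz": 0, "ax": 0, "ay": 0, "az": 0, "claw": -0.77}
  ]
}}

```text
time_s: 11.8
tcp_pos: [0.5959, -0.0082, 0.1079]
eef_rot: [180.0, 0.0, -34.7]
contact_force: [-0.1, -0.1, -0.6]
gripper_width: 0.01
```

```bash
python3 -c "
from h import *
look(z=.034)"
```

```text
t 11.8 tcp [595.9  -8.2 107.9] rpy [180.    0.  -34.7] F [-0.1 -0.1 -0.6] gap 10.0 tray [87.1 -0.1]
scene amber [236. 244.] 78 tray [141.9  -4.5]
scene green [244. 240.] 116 tray [128.1   5.5]
scene blue [295. 170.] 19 tray [-75.6  32.8]
side blue [305. 243.] 62 tray [16.9 13.2]
wrist amber [292.  97.] 1938 tray [164.9  -5.2]
wrist green [285. 166.] 1764 tray [126.8  -1.5]
```

View pics/wl.png

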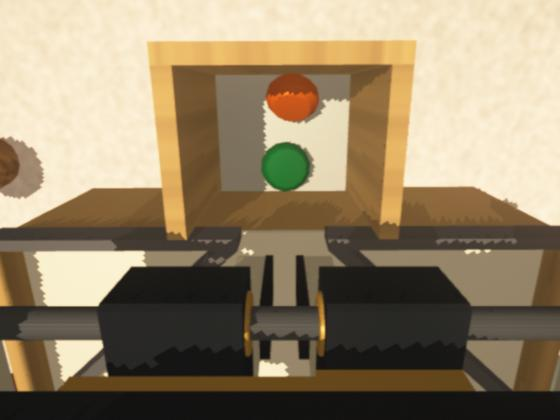

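Both green (285,166) and amber (292,97) lie in the slot. Now the same for blue, mirrored: yaw -67.6°, TCP to (527,124).

Emit:
{"op": "step_arm", "data": {
  "increments": [
    {"tx": 0, "ty": 0, "tz": 25, "ax": 0, "ay": 0, "az": 0, "claw": -0.77},
    {"tx": 0, "ty": 0, "tz": 25, "ax": 0, "ay": 0, "az": 0, "claw": -0.77},
    {"tx": -8.7, "ty": 16.5, "tz": 0, "ax": 0, "ay": 0, "az": -4.1, "claw": -0.77},
    {"tx": -8.7, "ty": 16.5, "tz": 0, "ax": 0, "ay": 0, "az": -4.1, "claw": -0.77},
    {"tx": -8.7, "ty": 16.5, "tz": 0, "ax": 0, "ay": 0, "az": -4.1, "claw": -0.77},
    {"tx": -8.7, "ty": 16.5, "tz": 0, "ax": 0, "ay": 0, "az": -4.1, "claw": -0.77},
    {"tx": -8.7, "ty": 16.5, "tz": 0, "ax": 0, "ay": 0, "az": -4.1, "claw": -0.77},
    {"tx": -8.7, "ty": 16.5, "tz": 0, "ax": 0, "ay": 0, "az": -4.1, "claw": -0.77},
    {"tx": -8.7, "ty": 16.5, "tz": 0, "ax": 0, "ay": 0, "az": -4.1, "claw": -0.77},
    {"tx": -8.7, "ty": 16.5, "tz": 0, "ax": 0, "ay": 0, "az": -4.2, "claw": -0.77},
    {"tx": 0, "ty": 0, "tz": 0, "ax": 0, "ay": 0, "az": 0, "claw": -0.77},
    {"tx": 0, "ty": 0, "tz": 0, "ax": 0, "ay": 0, "az": 0, "claw": -0.77}
  ]
}}

```text
time_s: 13.15
tcp_pos: [0.5263, 0.1242, 0.1583]
eef_rot: [-180.0, -0.0, -67.4]
contact_force: [0.3, -1.9, 1.0]
gripper_width: 0.0101
```

```bash
python3 -c "
from h import *
look()"
```

```text
t 13.2 tcp [526.3 124.2 158.3] rpy [-180.    -0.   -67.4] F [ 0.3 -1.9  1. ] gap 10.1 tray [-45.5  69.4]
scene green [243. 240.] 151 tray [156.6  22.6]
scene blue [294. 175.] 140 tray [-19.2  50.6]
wrist blue [275. 172.] 215 tray [-9.8 51.3]
wrist blue [290. 202.] 373 tray [-28.4  53.8]
```

Emit:
{"op": "step_arm", "data": {
  "increments": [
    {"tx": 0, "ty": 0, "tz": -20, "ax": 0, "ay": 0, "az": 0, "claw": -0.77},
    {"tx": 0, "ty": 0, "tz": -18, "ax": 0, "ay": 0, "az": 0, "claw": -0.77},
    {"tx": 0, "ty": 0, "tz": -9, "ax": 0, "ay": 0, "az": 0, "claw": -0.77},
    {"tx": 0, "ty": 0, "tz": -3, "ax": 0, "ay": 0, "az": 0, "claw": -0.77},
    {"tx": 1.5, "ty": -3.7, "tz": 0, "ax": 0, "ay": 0, "az": 0, "claw": -0.77},
    {"tx": 1.5, "ty": -3.7, "tz": 0, "ax": 0, "ay": 0, "az": 0, "claw": -0.77},
    {"tx": 1.5, "ty": -3.7, "tz": 0, "ax": 0, "ay": 0, "az": 0, "claw": -0.77},
    {"tx": 2.3, "ty": -5.5, "tz": 0, "ax": 0, "ay": 0, "az": 0, "claw": -0.77},
    {"tx": 3.4, "ty": -8.3, "tz": 0, "ax": 0, "ay": 0, "az": 0, "claw": -0.77},
    {"tx": 3.4, "ty": -8.3, "tz": 0, "ax": 0, "ay": 0, "az": 0, "claw": -0.77},
    {"tx": 3.4, "ty": -8.3, "tz": 0, "ax": 0, "ay": 0, "az": 0, "claw": -0.77},
    {"tx": 3.4, "ty": -8.3, "tz": 0, "ax": 0, "ay": 0, "az": 0, "claw": -0.77}
  ]
}}

```text
time_s: 14.5
tcp_pos: [0.5472, 0.0733, 0.1081]
eef_rot: [-180.0, 0.0, -67.6]
contact_force: [0.0, 0.7, 0.7]
gripper_width: 0.0101
```

Emit:
{"op": "step_arm", "data": {
  "increments": [
    {"tx": 3.4, "ty": -8.3, "tz": 0, "ax": 0, "ay": 0, "az": 0, "claw": -0.77},
    {"tx": 3.4, "ty": -8.3, "tz": 0, "ax": 0, "ay": 0, "az": 0, "claw": -0.77},
    {"tx": 3.4, "ty": -8.3, "tz": 0, "ax": 0, "ay": 0, "az": 0, "claw": -0.77},
    {"tx": 3.4, "ty": -8.3, "tz": 0, "ax": 0, "ay": 0, "az": 0, "claw": -0.77},
    {"tx": 2, "ty": -4.6, "tz": 0, "ax": 0, "ay": 0, "az": 0, "claw": -0.77},
    {"tx": 0, "ty": 0, "tz": 0, "ax": 0, "ay": 0, "az": 0, "claw": -0.77}
  ]
}}

```text
time_s: 15.1
tcp_pos: [0.5626, 0.0356, 0.108]
eef_rot: [180.0, -0.0, -67.6]
contact_force: [-0.4, -0.5, 0.2]
gripper_width: 0.01
```

```bash
python3 -c "
from h import *
look()"
```

```text
t 15.1 tcp [562.6  35.6 108. ] rpy [180.   -0.  -67.6] F [-0.4 -0.5  0.2] gap 10.0 tray [34.7 17.1]
scene green [242. 241.] 158 tray [157.7  22.5]
scene blue [257. 195.] 144 tray [56.3  3.6]
wrist amber [186.  18.] 1963 tray [143.6 -11.1]
wrist green [223.  83.] 2011 tray [117.6  -9.1]
wrist blue [286. 237.] 2087 tray [50.9  5. ]
```

Emit:
{"op": "step_arm", "data": {
  "increments": [
    {"tx": -4.2, "ty": 10.2, "tz": 0, "ax": 0, "ay": 0, "az": 0, "claw": -0.77},
    {"tx": -4.2, "ty": 10.2, "tz": 0, "ax": 0, "ay": 0, "az": 0, "claw": -0.77},
    {"tx": 0, "ty": 0, "tz": 0, "ax": 0, "ay": 0, "az": 6.6, "claw": -0.77},
    {"tx": -4, "ty": -6, "tz": 0, "ax": 0, "ay": 0, "az": 6.6, "claw": -0.77},
    {"tx": -3, "ty": -6, "tz": 0, "ax": 0, "ay": 0, "az": 6.6, "claw": -0.77},
    {"tx": -2, "ty": -6, "tz": 0, "ax": 0, "ay": 0, "az": 6.6, "claw": -0.77},
    {"tx": -2, "ty": -6, "tz": 0, "ax": 0, "ay": 0, "az": 6.6, "claw": -0.77},
    {"tx": 0, "ty": 0, "tz": 0, "ax": 0, "ay": 0, "az": 0, "claw": -0.77}
  ]
}}

```text
time_s: 16.05
tcp_pos: [0.5425, 0.0332, 0.1082]
eef_rot: [-180.0, 0.0, -34.5]
contact_force: [-0.1, -0.2, 0.2]
gripper_width: 0.0099
```

```bash
python3 -c "
from h import *
look()"
```

```text
t 16.1 tcp [542.5  33.2 108.2] rpy [-180.     0.   -34.5] F [-0.1 -0.2  0.2] gap 9.9 tray [19.6  3.7]
scene green [242. 241.] 158 tray [157.5  22.9]
scene blue [257. 195.] 152 tray [55.6  3.5]
wrist green [290.  47.] 2258 tray [116.8   0.9]
wrist blue [283. 204.] 3105 tray [55.1  3.5]
```

Emit:
{"op": "step_arm", "data": {
  "increments": [
    {"tx": 3.3, "ty": -2.3, "tz": 0, "ax": 0, "ay": 0, "az": 0, "claw": -0.77},
    {"tx": 3.3, "ty": -2.3, "tz": 0, "ax": 0, "ay": 0, "az": 0, "claw": -0.77},
    {"tx": 3.3, "ty": -2.3, "tz": 0, "ax": 0, "ay": 0, "az": 0, "claw": -0.77},
    {"tx": 6.7, "ty": -5.2, "tz": 0, "ax": 0, "ay": 0, "az": 0, "claw": -0.77},
    {"tx": 6.7, "ty": -5.2, "tz": 0, "ax": 0, "ay": 0, "az": 0, "claw": -0.77},
    {"tx": 6.7, "ty": -5.2, "tz": 0, "ax": 0, "ay": 0, "az": 0, "claw": -0.77},
    {"tx": 6.7, "ty": -5.2, "tz": 0, "ax": 0, "ay": 0, "az": 0, "claw": -0.77},
    {"tx": 6.7, "ty": -5.2, "tz": 0, "ax": 0, "ay": 0, "az": 0, "claw": -0.77},
    {"tx": 6.7, "ty": -5.2, "tz": 0, "ax": 0, "ay": 0, "az": 0, "claw": -0.77},
    {"tx": 3.5, "ty": -2.6, "tz": 0, "ax": 0, "ay": 0, "az": 0, "claw": -0.77},
    {"tx": 0, "ty": 0, "tz": 0, "ax": 0, "ay": 0, "az": 0, "claw": -0.77},
    {"tx": 0, "ty": 0, "tz": 0, "ax": 0, "ay": 0, "az": 0, "claw": -0.77}
  ]
}}

```text
time_s: 17.4
tcp_pos: [0.5965, -0.008, 0.1079]
eef_rot: [180.0, 0.0, -34.6]
contact_force: [-0.2, 0.0, -0.3]
gripper_width: 0.0101
```

Emit:
{"op": "step_arm", "data": {
  "increments": [
    {"tx": 0, "ty": 0, "tz": 25, "ax": 0, "ay": 0, "az": 0, "claw": -0.77},
    {"tx": 0, "ty": 0, "tz": 25, "ax": 0, "ay": 0, "az": 0, "claw": -0.77},
    {"tx": 0, "ty": 0, "tz": 25, "ax": 0, "ay": 0, "az": 0, "claw": -0.77},
    {"tx": 0, "ty": 0, "tz": 0, "ax": 0, "ay": 0, "az": 0, "claw": -0.77},
    {"tx": 0, "ty": 0, "tz": 0, "ax": 0, "ay": 0, "az": 0, "claw": -0.77}
  ]
}}

```text
time_s: 17.9
tcp_pos: [0.5965, -0.0076, 0.1836]
eef_rot: [-179.9, -0.0, -34.6]
contact_force: [-0.3, -0.1, -0.7]
gripper_width: 0.01
```

```bash
python3 - <<'E'
from h import *
look(z=.018)
c=optics.capture("wrist");X=cloud(c)
for b in blobs(c): print(b[0],b[1].round(),"cloud z",X[int(b[1][1]),int(b[1][0]),2].round(3),tray(X[int(b[1][1]),int(b[1][0])]).round())
s=optics.capture("scene")["image"];a=cv2.imread("pics/scene0.png")
cv2.imwrite("pics/fin.png",np.vstack([c["image"][:300],np.hstack([a[100:300,140:420],s[100:300,140:420]])]))
E
```

```text
t 17.9 tcp [596.5  -7.6 183.6] rpy [-179.9   -0.   -34.6] F [-0.3 -0.1 -0.7] gap 10.0 tray [87.2  0.8]
scene green [242. 240.] 134 tray [122.2  -2.8]
scene blue [248. 244.] 22 tray [125.1  12.3]
side amber [257. 195.] 18 tray [177.4 -15.6]
wrist amber [290.  95.] 1095 tray [164.5  -5.5]
wrist green [284. 150.] 999 tray [122.5  -0.9]
wrist blue [258. 151.] 353 tray [121.3  20.2]
amber [290.  95.] cloud z 0.035 [165.  -5.]
amber [ 59. 139.] cloud z 0.03 [132. 171.]
amber [ 63. 161.] cloud z 0.029 [116. 172.]
amber [541. 194.] cloud z 0.021 [  87. -213.]
amber [ 29. 350.] cloud z 0.055 [-40. 212.]
green [284. 149.] cloud z 0.025 [124.  -0.]
green [ 45. 378.] cloud z 0.077 [-48. 187.]
blue [258. 150.] cloud z 0.036 [126.  19.]
```

View pics/fin.png

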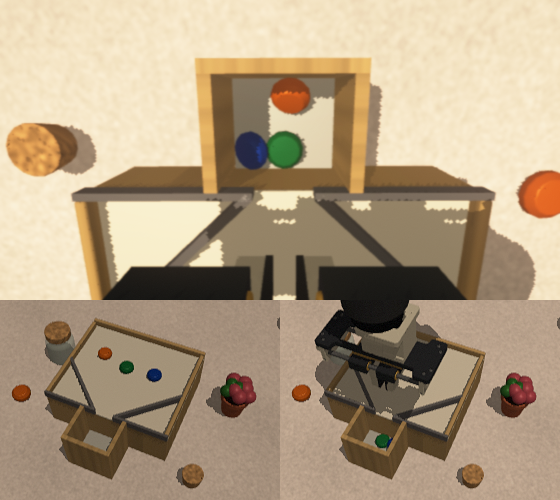

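All three lie in the slot: blue at (252,150), green (285,150) and amber (290,95). The plant and cork look unmoved, and the gripper is clear. The jar is hidden by the arm in this view, but the gripper body never came lower than its cap. Handing in.

```bash
python3 - <<'E'
from h import *
for i in range(2):
    c=optics.capture("wrist");print([(b[0],b[1].round(1)) for b in blobs(c) if 200<b[1][0]<350])
a=cv2.imread("pics/side0.png");s=optics.capture("side")["image"]
d=cv2.absdiff(a,s)[165:230,395:440];print("jar diff side",d.mean().round(1))
print(r.close_job())
E
```

```text
[('amber', array([290.2,  95.3])), ('green', array([284. , 148.6])), ('blue', array([258.6, 146.8]))]
[('amber', array([290.3,  95.5])), ('green', array([284., 149.])), ('blue', array([258.8, 146.2]))]
jar diff side 13.9
the job is handed in; nothing more can be done
None
```

I swept green, then amber (the smaller one, on the deck), then blue along the deck and out through the gate. I used a fork of the two fingertips held 10 mm apart. The job was handed in at about 18 s of the 72 s allowed; it reported no verdict.

- **Nuggets:** the last wrist view and depth put all three in the slot. Amber is near tray (165, -5) mm, green near (124, 0) and blue near (126, 19), with visible tops at 25–36 mm. Amber and blue seem to lean on a wall or a neighbour rather than lie flat.
- **At rest:** amber and green held still between the last pictures. Blue's colour-blob centre moved about 4 px just before hand-in and by under 1 px in the last pair. That may be mask noise or slow settling, and I did not look into it further.
- **Bystanders:** the plant and cork look unmoved in the before-and-after pictures. The jar was hidden by the arm in the scene view. My side-view difference check on it (mean 13.9 grey levels) settled nothing, because the arm and its shadow changed that area. The fingers stayed inside the tray and above its walls there.
- **Forces:** the readings at the end of each move stayed below about 2.5 N. At hand-in the fingertips were about 80 mm above the deck, touching nothing.

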